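Present a grinding ball to the bead reader

ROBOT

A 6-joint arm with a two-finger parallel gripper is mounted at the origin on the work surface. World frame = base frame: x ahead of the robot, y to its left, z up, the work surface at z = 0. Lengths are in m, angles in degrees, forces in N, time in s.
With the tool pointing down it reaches from about 0.375 to 0.9 m from the base axis. Payload 3.1 kg.
Tool frame: the origin (TCP) lies at the very end of the fingers, on their centre line; the grasp point (between the pads) lies 19 mm behind it; z points along the fingers, y is the line along which they close (so a half turn about z gives the same grasp; the last joint's range is limited). The gripper opens to 87 mm and grips with 3 to 60 N. Pads are 19 mm wide; open, the fingers measure 117 mm over their backs; the gripper's body (75 mm by 190 mm) begins 51 mm behind the grasp point.
Start: joints at [66.263, 30.224, 82.088, -0, 67.689, -10.227], TCP at [0.146, 0.608, 0.223] pointing down, gripper open.
Joint ranges: [-176.69, 176.69], [-43.24, 126.21], [12.49, 139.97], [-82, 262], [0, 151.66], [-163.58, 163.58]. Speed limits (degrees/s): [159.86, 159.86, 180, 180, 180, 180].

INTERFACE

Orientations are given as a 3x3 rotation matrix whose columns are the frame's x, y, z axes.
In Python, from rig import * gives the robot as it stands.
- The arm moves only by the tool jog_arm, never from a script. Its arguments are lists of equal length, an entry for each row: "delta_pos": the shift along the world's x, y, z in cm, a list of three; "turn": the turn about the world's z in degrees; "grip": the closure, from 0 (fully open) to 1 (shut). In form: {"delta_pos": [[x, y, z], ...], "turn": [turn, ...], "grip": [grip, ...]}. A call has 1 to 12 rows; each row is the pose to reach, as a shift and turn from the pose commanded when the call began; what a row does not reach only later rows make up. A row lasts 1/8 s, in which the tool goes at most 62.5 mm and 10.7 degrees, less where a joint would pass 70% of its speed; a pose out of reach is approached as far as the arm can. A call with a gripper value outside its range is refused whole. The fingers move at their own pace and stop on an object; the grip force is fixed at half the most. Time passes only in rows, so rows that repeat a pose let the fingers close. It gives the time, the measured TCP pose, the force, the opening and the grip force at its end, in the units of the state.
- read_state(): the state, without advancing time (a new reading comes with each control period).
- capture(name): name is "side" or "top" or "wrist"; returns a dict with "color" (420x560x3 uint8, blue, green, red), "fovy" (degrees; the focal length in pixels is half the picture's height over the tangent of half this angle, whatever the lens; pixels are square), "cx", "cy" (the principal point, pixels), "camera_from_world" (4x4, takes a point from world to camera coordinates). Camera axes: x right, y up, looking along -z (the intrinsics and any distortion apply to the point x, -y, -z); pixel columns grow to the right and rows downward; lengths in m; the calibration is good to about 2 mm. A picture is of the moment at which its call begins. There is no depth.
- hand_in(): hands the job in; it is judged then, once.
The state is a dict: "time_s": time; "joint_positions": joint angles; "qvel": joint speeds; "tau": joint torques, N m; "position": TCP position; "tcp_rot": TCP orientation; "force": force on the tool from outside, world axes, zero at the start; "moment": the same for the moment, N m; "opening": opening from 0.0 (shut) to 1.0 (fully open); "grasp_force": force on a finger pad.
Only numpy, scipy, OpenCV 4.12 (cv2) and the standard library are available. Lean on these libraries where they do the work, as an engineer would, in place of code of your own. Each camera call takes 0.05 s, during which the arm holds its last target. There are 200 camera calls.

TASK

Set the bead reader's range collar to 4 (click it round clockwise until its white pointer faces the green four-dot mark), then pick up the sample tray by its blue fin and carry it, without tipping the loose steel ball out of its pocket, to the reader. Finish still holding the tray level and still in the gripper, with the ball over the round lit window and the tray's underside about 80 mm above the glass, touching nothing else; leave the jar, the tube rack and the orange tube stand where they are, and do not put the tray down.

Things in the scene. Friction and masses are not known exactly. Their poses are not given: they have to be found in the camera images.
- reader_window (a point): Centre of the round window (54 mm dark disc, turquoise lit ring 66 mm across) on top of the bead reader, a white box 110 x 220 mm, 40 mm high, fixed to the bench. The point is on the top face, 40 mm above the bench, 55 mm from the box's middle. Axes are the reader's: z up, y along its long side towards the collar, whose axis is 115 mm away; -x is its front, the robot's side.
- collar_grip (a point): Point on the vertical axis of the range collar, mid-height of its grip bar, 24 mm above the reader's top. The collar is a grey ribbed disc 52 mm across, 10 mm high, with an upright blue bar on it: 42 mm long, 12 mm thick, 10 to 36 mm above the reader's top, a white line on its pointer half. Pinch the bar across its thickness from above. Axes turn with the collar (bar direction: see collar).
- collar (a joint): Collar angle, rad, growing clockwise from above. Clicks into spring detents 1 to 5 at 0, 0.45, 0.90, 1.35, 1.80 (setting 4 = 1.35); starts at 1 or 2; about 0.08 N m passes a click. Pointer direction from above = reader's x axis + pi + 1.35 - angle: at 4 the bar lies straight across the reader, pointer to the front, at the mark of four green dots; other marks have 1, 2, 3 and 5 black dots.
- tray_grip (a point): Middle of the upright blue fin of the loose sample tray, 40 mm above its underside. Teal green plate 130 (x) x 76 (y) x 9 mm, about 0.18 kg, on the bench; the fin at its middle is 34 mm long (x), 14 mm thick (y), its top 57 mm above the underside. Axes are the tray's: x along it towards the pocket, z up. Pinch the fin across its thickness from above. Yellow label on the end without the pocket.
- tray_pocket (a point): Where the ball's centre is when it sits in the middle of the tray's round pocket: 42 mm from the fin's middle along the tray's +x, 19 mm above the underside. The pocket is 28 mm across, flat, with a rim only 3 mm high: the ball can roll about 5 mm and leaves if the tray is tipped beyond about 35 degrees or jerked.
- ball_center (a point): Centre of the loose polished steel grinding ball, 26 mm across, 72 g, lying in the tray's pocket; its axes mean nothing.
- jar_center (a point): Bystander: small white screw-cap jar, 40 mm across, 60 mm high; its middle, 30 mm up.
- rack_center (a point): Bystander: low blue tube rack, 66 x 150 x 28 mm, with a few tube tops rising to 42 mm; its middle, 14 mm up.
- stand_center (a point): Bystander: orange square tube stand, 56 x 56 mm, with a blue-capped tube 28 mm across and 67 mm high in all; the middle, 33 mm up.
Not all that is in view belongs to the job. Several things look just like the part that bears tray_grip: the one meant starts nearest to the robot's base. Leave any brown look-alike of the part that bears reader_window alone.

How it is judged (in metres and radians):
On the way, in this order (a step that is already met when the one before it is completed fails the run):
1. the range collar rests at 4 (within 0.12 rad) while the tray still stands on the bench (value of joint collar between 1.23 and 1.47 rad and height (world z) of tray_grip below 0.055 m), for 0.3 s.
2. the tray is lifted clear of the bench in the gripper with the ball in its pocket (height (world z) of tray_grip above 0.08 m and contact force between the fingers and tray above 1 N and distance between ball_center and tray_pocket below 0.012 m), for 0.2 s.
At the end, for the whole second after the job is handed in: Collar at 4 (1.35 +- 0.12 rad); the gripper holds the tray still, level within 7 degrees, underside 50 to 110 mm above the window, ball in its pocket and within 20 mm of the window centre seen from above; tray touches nothing else; jar, rack and stand within 30 mm of their places (value of joint collar between 1.23 and 1.47 rad and distance between ball_center and tray_pocket below 0.012 m and angle between tray_grip's own z axis and vertical below 0.12 rad and horizontal distance between ball_center and reader_window below 0.02 m and z of tray_grip in the frame of reader_window between 0.09 and 0.15 m and contact force between the fingers and tray above 1 N and contact force between tray and reader below 0.1 N and linear speed of tray below 0.03 m/s and angular speed of tray below 0.2 rad/s and contact force between tray and jar below 0.1 N and contact force between tray and tube_rack below 0.1 N and contact force between tray and tube_stand below 0.1 N and distance of each of jar_center, rack_center, stand_center from where it was at the start of the episode below 0.03 m); the arm keeps its last pose, push and grip.
It fails at once if the ball leaves its pocket (distance between ball_center and tray_pocket above 0.014 m).
It fails at once if the tray is tipped more than 25 degrees (angle between tray_grip's own z axis and vertical above 0.436 rad).
It fails at once if the jar is pushed more than 30 mm or tipped over (distance of jar_center from where it was at the start of the episode above 0.03 m or angle between jar_center's own z axis and vertical above 0.5 rad).
It fails at once if the tube rack is pushed more than 30 mm or tipped over (distance of rack_center from where it was at the start of the episode above 0.03 m or angle between rack_center's own z axis and vertical above 0.5 rad).
It fails at once if the tube stand is pushed more than 30 mm or tipped over (distance of stand_center from where it was at the start of the episode above 0.03 m or angle between stand_center's own z axis and vertical above 0.5 rad).
It also fails if it takes over 61 s, if anything falls off the work surface, if the arm or the gripper's body presses on something with over 40 N, if the wrist force passes 120 N, or if a joint passes its speed limit or range.

## Working session

There is one attempt and no reset: what is moved stays moved. The work goes in short steps, Python scripts to look and compute and a tool call to move; the robot and the scene stay as the last step left them, time stands still between calls to the robot, and variables do not carry over. Pictures are saved under pics/ and viewed, at most 10 in all, crops included, and the job is handed in when it is done.

Besides the shell and the picture viewer there is one more tool, called after ">>>" as name([rows], argument=value, ...), one row to a line, values as JSON. jog_arm: Moves the arm, as the interface text tells. Its arguments: {"type":"object","properties":{"delta_pos":{"type":"array"},"turn":{"type":"array"},"grip":{"type":"array"}},"required":["delta_pos","turn","grip"]}

```bash
ls; mkdir -p pics
cat > h.py <<'E'
from rig import *
import numpy as np, cv2
def snap(n,tag):
    c=capture(n); cv2.imwrite(f'pics/{tag}.png',c['color']); np.save(f'pics/{tag}.npy',c,allow_pickle=True); return c
def load(tag): return np.load(f'pics/{tag}.npy',allow_pickle=True).item()
def ray(c,u,v):
    H=c['color'].shape[0]; f=H/2/np.tan(np.radians(c['fovy'])/2)
    M=np.array(c['camera_from_world']); R=M[:3,:3]; t=M[:3,3]
    d=R.T@np.array([(u-c['cx'])/f,-(v-c['cy'])/f,-1.]); return -R.T@t,d/np.linalg.norm(d)
def onz(c,u,v,z):
    o,d=ray(c,u,v); return o+d*(z-o[2])/d[2]
def tri(c1,p1,c2,p2):
    A=np.zeros((3,3));b=np.zeros(3);rs=[ray(c1,*p1),ray(c2,*p2)]
    for o,d in rs:
        P=np.eye(3)-np.outer(d,d);A+=P;b+=P@o
    X=np.linalg.solve(A,b); return X,[np.linalg.norm((np.eye(3)-np.outer(d,d))@(X-o)) for o,d in rs]
def proj(c,X):
    H=c['color'].shape[0]; f=H/2/np.tan(np.radians(c['fovy'])/2)
    p=np.array(c['camera_from_world'])@np.append(X,1); return c['cx']+f*p[0]/-p[2], c['cy']-f*p[1]/-p[2]
E
python3 - <<'E'
from h import *
for n in('side','top','wrist'):
    c=snap(n,n+'0'); print(n,{k:v for k,v in c.items() if k not in('color',)})
s=read_state(); print(s['time_s'],s['position'],s['tcp_rot'])
E
```

```text
pics
side {'fovy': 45.251166119452904, 'cx': 287.38577688885323, 'cy': 210.40845178580415, 'camera_from_world': array([[ 0.76026451, -0.64961274,  0.00107895, -0.38216432],
       [ 0.44300138,  0.51967337,  0.73054046, -0.3078743 ],
       [-0.47512909, -0.55492601,  0.68286856, -0.96739753],
       [ 0.        ,  0.        ,  0.        ,  1.        ]])}
top {'fovy': 52.5244639441172, 'cx': 273.9868474992022, 'cy': 202.7512657998373, 'camera_from_world': array([[ 0.02564876, -0.99959067,  0.0126743 ,  0.00554009],
       [ 0.9957886 ,  0.0266634 ,  0.08771619, -0.54443359],
       [-0.08801822,  0.01037111,  0.99606487, -1.272021  ],
       [ 0.        ,  0.        ,  0.        ,  1.        ]])}
wrist {'fovy': 58.483965991433436, 'cx': 285.84560272244664, 'cy': 208.10970179913687, 'camera_from_world': array([[ 0.23528732,  0.97192309, -0.002319  , -0.62349625],
       [-0.92775569,  0.22388269, -0.29857315,  0.03544013],
       [-0.28967096,  0.07240194,  0.95438394, -0.39194141],
       [ 0.        ,  0.        ,  0.        ,  1.        ]])}
0.15 [0.14577902 0.60717819 0.22177978] [[-9.72322927e-01  2.33640113e-01 -6.50109568e-04]
 [ 2.33640865e-01  9.72321711e-01 -1.56078898e-03]
 [ 2.67452733e-04 -1.66948308e-03 -9.99998571e-01]]
```

View pics/top0.png

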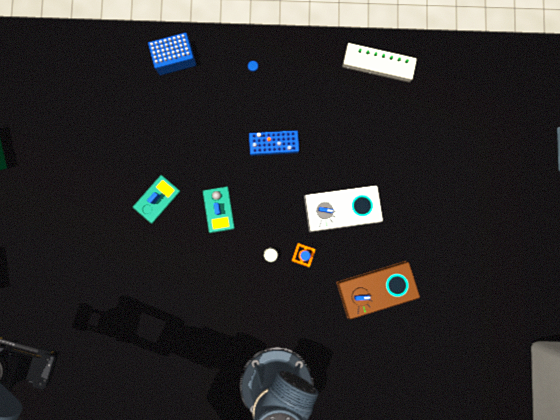

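View pics/side0.png

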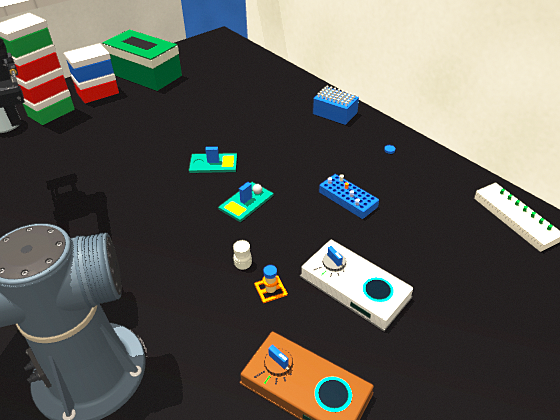

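Top view: the look-alikes for the tray are A at (156,199), which is farther away with an empty pocket, and B at (218,209), which is nearest the base and has the ball at (216,196). I choose B. For the reader there is the white one, with its window at (362,205) and collar at (325,211), and a brown one at (378,290). I choose white. The jar is at (271,255), the stand at (304,255) and the rack at (274,142).

```bash
cat > m1.py <<'E'
from h import *
t,s=load('top0'),load('side0')
def comps(c,lo,hi,box,mn=8):
    x0,y0,x1,y1=box; hsv=cv2.cvtColor(c['color'],cv2.COLOR_BGR2HSV)
    m=cv2.inRange(hsv,np.array(lo),np.array(hi)); w=np.zeros_like(m); w[y0:y1,x0:x1]=m[y0:y1,x0:x1]
    n,l,st,ce=cv2.connectedComponentsWithStats(w); r=[]
    for i in range(1,n):
        if st[i,4]>=mn: r.append((ce[i],st[i,4],cv2.minAreaRect(cv2.findNonZero((l==i).astype(np.uint8)))))
    return sorted(r,key=lambda a:-a[1])
blue=((100,100,50),(125,255,255)); turq=((83,150,120),(97,255,255)); green=((65,80,60),(84,255,255)); yel=((25,150,100),(35,255,255))
if __name__=='__main__':
    for nm,col,bt,bs in [('ring',turq,(340,185,385,225),(355,265,405,310)),('bar',blue,(305,195,340,225),(320,240,350,270)),('fin',blue,(200,185,236,235),(230,180,265,210)),('plate',green,(195,180,240,240),(210,170,280,225)),('label',yel,(195,180,240,240),(215,190,255,222))]:
        a=comps(t,*col,bt); b=comps(s,*col,bs); print(nm,'top',[(x[0].round(1),x[1]) for x in a[:2]],'side',[(x[0].round(1),x[1]) for x in b[:2]], a[0][2])
        print('  tri',*[np.round(q,4) for q in tri(t,a[0][0],s,b[0][0])])
    k=lambda c,x,y,w,h,W,H:cv2.resize(c['color'][y:y+h,x:x+w],(W,H),interpolation=cv2.INTER_CUBIC)
    im=np.vstack([np.hstack([k(t,295,180,100,60,400,240),k(t,180,175,100,60,400,240)]),np.hstack([k(s,295,230,120,100,400,330),k(s,200,160,120,100,400,330)])])
    cv2.imwrite('pics/crop0.png',im)
E
python3 m1.py
```

```text
ring top [(array([361.9, 205.3]), np.int32(113))] side [(array([377.8, 289.8]), np.int32(196))] ((361.75, 205.24998474121094), (19.798988342285156, 19.091880798339844), 45.0)
  tri [ 0.5428 -0.2458  0.0376] [0.0005 0.0005]
bar top [(array([324.3, 209.5]), np.int32(51))] side [(array([334.2, 255.8]), np.int32(158))] ((325.4729919433594, 209.6621551513672), (13.645115852355957, 4.438772678375244), 9.462322235107422)
  tri [ 0.5256 -0.1299  0.0589] [0.0008 0.0008]
fin top [(array([216.8, 208.5]), np.int32(65))] side [(array([245.1, 192.5]), np.int32(203))] ((216.86538696289062, 208.32691955566406), (11.570852279663086, 5.491251468658447), 78.69007110595703)
  tri [0.522  0.1915 0.032 ] [0.0007 0.0007]
plate top [(array([217.9, 207.4]), np.int32(824))] side [(array([248.9, 202.4]), np.int32(552)), (array([221.4, 170.8]), np.int32(67))] ((218.0028839111328, 209.26878356933594), (44.02055358886719, 26.533981323242188), 81.25383758544922)
  tri [ 0.5299  0.1922 -0.0078] [0.0025 0.0025]
label top [(array([220. , 222.5]), np.int32(153))] side [(array([234.8, 208. ]), np.int32(158))] ((219.9132843017578, 222.4364013671875), (9.503575325012207, 15.813948631286621), 81.25383758544922)
  tri [0.4809 0.1831 0.0081] [0.0006 0.0006]
```

View pics/crop0.png

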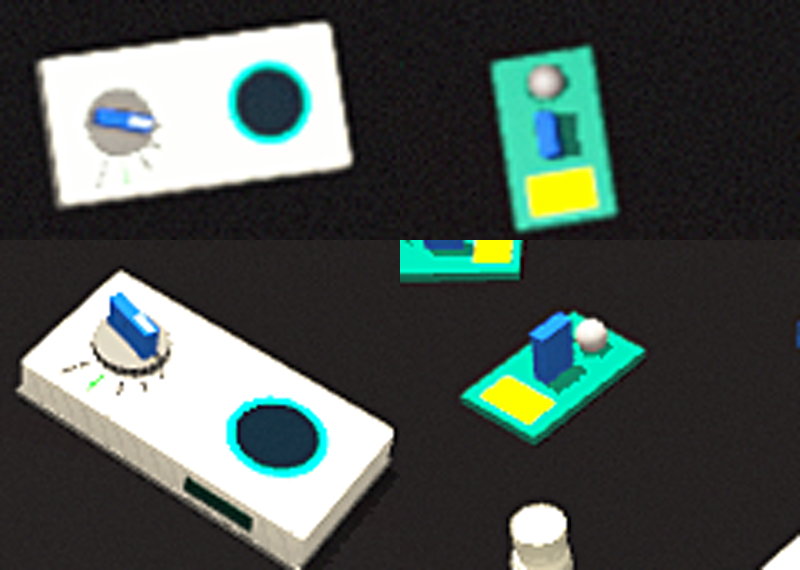

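The close crops confirm the choice: the tray holding the ball, and the white reader with its pointer facing the window side, which is setting 1. It needs about 77° clockwise. I move over the collar and look with the wrist camera.

>>> jog_arm([
  [0.9,-1.8,0],
  [2.8,-5.3,0],
  [5,-9.8,0],
  [7.6,-14.7,0],
  [10.1,-19.6,0],
  [12.6,-24.4,0],
  [15.1,-29.3,0],
  [17.7,-34.2,0],
  [20.2,-39.1,0],
  [22.7,-44,0],
  [25,-48.5,0],
  [27,-52,0],
], turn=[-2,-8,-16,-24,-32,-40,-48,-56,-64,-72,-80,-86], grip=[0,0,0,0,0,0,0,0,0,0,0,0])

```text
time_s: 1.65
position: [0.4167, 0.0858, 0.2226]
tcp_rot: [[0.17, 0.985, 0.0], [0.985, -0.17, -0.0], [-0.0, 0.0, -1.0]]
force: [-0.0, 0.3, 0.2]
opening: 1.003
grasp_force: 0.0
```

>>> jog_arm([
  [2,-4,0],
  [4.5,-9,0],
  [7,-14,0],
  [9.3,-18.5,0],
  [11.1,-21.8,0],
  [11.1,-21.8,0],
  [11.1,-21.8,0],
], turn=[0,0,0,0,0,0,0], grip=[0,0,0,0,0,0,0])

```text
time_s: 2.52
position: [0.526, -0.1296, 0.222]
tcp_rot: [[0.165, 0.986, -0.002], [0.986, -0.165, 0.001], [0.001, -0.002, -1.0]]
force: [-0.2, 0.1, 0.4]
opening: 0.998
grasp_force: 0.0
```

Run:
```python
from h import *
c=snap('wrist','w1'); s=read_state(); print(s['time_s'],s['position'],s['joint_positions'],s['force'])
M=c['camera_from_world'];print(-M[:3,:3].T@M[:3,3])
for p in [(0.5428,-0.2458,.04),(0.526,-0.130,.064)]: print(proj(c,np.array(p)))
```

```text
2.575 [ 0.52584108 -0.12909947  0.22214158] [-2.56324251e+01  2.38756063e+01  9.40545639e+01  1.74426898e-02
  6.21983285e+01 -1.61646144e+01] [ 0.50310781 -0.0394479   0.55193824]
[ 0.54031916 -0.04864644  0.38360047]
(np.float64(320.94771524998674), np.float64(288.5468970740087))
(np.float64(285.99558171975224), np.float64(189.39641229097077))
```

View pics/w1.png

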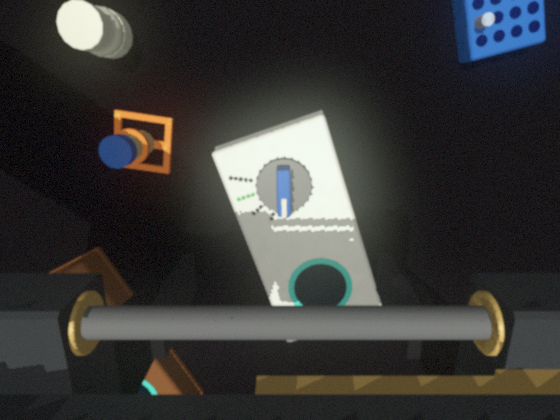

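The wrist view shows the white reader: the collar disc is at (284,186), with the bar from (284,165) to (284,217), the pointer facing down the image toward the window and the green mark at (246,197). The window is at (320,288). I measure the axis and yaw from it.

Run:
```python
from h import *; from m1 import comps,blue
c=load('w1'); t=load('top0')
for a,b in [((322,111),(378,300)),((216,153),(272,295)),((216,153),(322,111))]:
    p,q=onz(c,*a,.04),onz(c,*b,.04); d=q-p; print(p.round(4),q.round(4),np.degrees(np.arctan2(d[1],d[0])),np.linalg.norm(d))
r=comps(c,(80,60,50),(97,255,255),(270,240,370,304))[0]; print('ring',r[2],onz(c,*r[2][0],.04))
b=comps(c,*blue,(250,150,320,215))[0]; print('blue',b[2],b[0])
hsv=cv2.cvtColor(c['color'],cv2.COLOR_BGR2HSV)
for z in(.076,.064): print(z,[onz(c,u,v,z).round(4) for u,v in((284,166),(284,217))])
# disc: darker than white box
g=cv2.cvtColor(c['color'],cv2.COLOR_BGR2GRAY); roi=g[150:215,250:320]
w=(roi<175).astype(np.uint8); n,l,st,ce=cv2.connectedComponentsWithStats(w)
for i in range(1,n):
    if st[i,4]>300: print('disc',st[i],ce[i]+[250,150],cv2.minEnclosingCircle(cv2.findNonZero((l==i).astype(np.uint8))))
print(onz(c,284,185,.05))
x=tri(c,r[2][0],t,(361.9,205.3)); print('ring tri',x)
cv2.imwrite('pics/w1c.png',cv2.resize(c['color'][140:310,210:390],(720,600),interpolation=cv2.INTER_CUBIC)[:600])
```

```text
[ 0.5684 -0.0707  0.04  ] [ 0.5994 -0.2689  0.04  ] -81.13157414339928 0.20060932796247907
[ 0.4673 -0.0914  0.04  ] [ 0.4918 -0.2448  0.04  ] -80.92696672882253 0.15533991517543058
[ 0.4673 -0.0914  0.04  ] [ 0.5684 -0.0707  0.04  ] 11.61135929385021 0.10321141841989853
ring ((320.0, 280.5), (45.0, 62.0), 90.0) [ 0.54313396 -0.23650098  0.04      ]
blue ((283.0, 192.0), (44.0, 12.0), 90.0) [283.2630273  188.12903226]
0.076 [array([ 0.5282, -0.1069,  0.076 ]), array([ 0.5207, -0.151 ,  0.076 ])]
0.064 [array([ 0.5278, -0.1092,  0.064 ]), array([ 0.52  , -0.1549,  0.064 ])]
disc [   6    7   57   58 2291] [283.78000873 184.1815801 ] ((33.92929458618164, 35.8232307434082), 28.82341957092285)
[ 0.52426635 -0.12917208  0.05      ]
ring tri (array([ 0.5438051 , -0.25041868,  0.01481491]), [np.float64(0.00048222049948569494), np.float64(0.0004822204994855935)])
```

View pics/w1c.png

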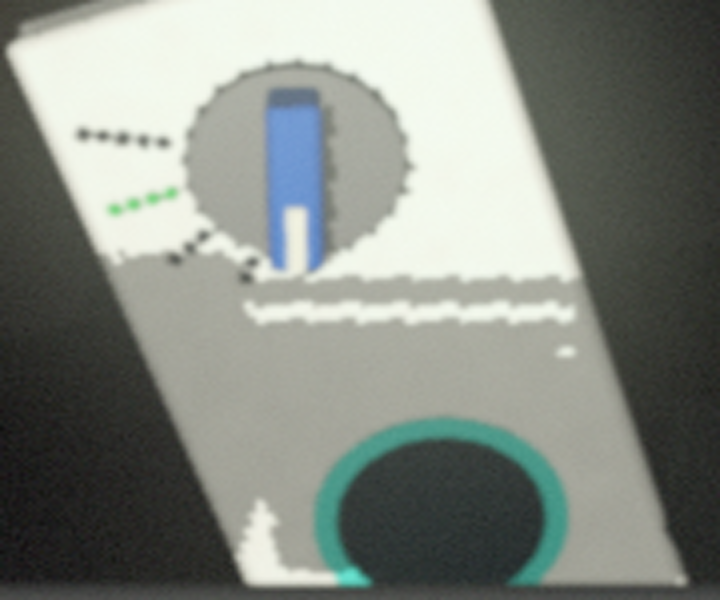

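Setting 1 is confirmed: the bar lies at about 260° and the reader yaw is about 9°. The axis is at (0.524,-0.1305). The disc top at 50 mm keeps the fingertips at 55 mm or higher. I descend and pinch.

>>> jog_arm([
  [-0.2,-0.1,-2],
  [-0.2,-0.1,-5],
  [-0.2,-0.1,-8.5],
  [-0.2,-0.1,-12],
  [-0.2,-0.1,-14.5],
  [-0.2,-0.1,-16],
  [-0.2,-0.1,-16.7],
  [-0.2,-0.1,-16.7],
  [-0.2,-0.1,-16.7],
], turn=[0,0,0,0,0,0,0,0,0], grip=[0,0,0,0,0,0.2,0.4,0.4,0.4])

```text
time_s: 3.7
position: [0.5256, -0.1315, 0.0564]
tcp_rot: [[0.165, 0.986, 0.002], [0.986, -0.165, -0.001], [-0.0, 0.002, -1.0]]
force: [0.2, -0.2, 0.2]
opening: 0.649
grasp_force: 0.0
```

>>> jog_arm([
  [0,0,0],
  [0,0,0],
  [0,0,0],
  [0,0,0],
  [0,0,0],
  [0,0,0],
], turn=[0,0,0,0,0,0], grip=[0.7,0.9,1,1,1,1])

```text
time_s: 4.45
position: [0.5233, -0.1309, 0.0554]
tcp_rot: [[0.165, 0.986, -0.003], [0.986, -0.165, 0.001], [0.0, -0.004, -1.0]]
force: [-4.4, -0.3, 3.4]
opening: 0.134
grasp_force: 30.0
```

>>> jog_arm([
  [0,0,0],
  [0,0,0],
  [0,0,0],
  [0,0,0],
  [0,0,0],
  [0,0,0],
  [0,0,0],
  [0,0,0],
  [0,0,0],
  [0,0,0],
  [0,0,0],
  [0,0,0],
], turn=[-4,-10,-17,-24,-31,-38,-45,-52,-59,-65,-70,-73], grip=[1,1,1,1,1,1,1,1,1,1,1,1])

```text
time_s: 5.95
position: [0.5227, -0.1303, 0.0554]
tcp_rot: [[0.992, 0.129, -0.005], [0.129, -0.992, 0.002], [-0.004, -0.003, -1.0]]
force: [-5.6, 0.2, 4.8]
opening: 0.138
grasp_force: 30.0
```

>>> jog_arm([
  [0,0,0],
  [0,0,0],
  [0,0,0],
], turn=[0,0,0], grip=[1,1,1])

```text
time_s: 6.32
position: [0.5227, -0.1303, 0.0554]
tcp_rot: [[0.991, 0.131, -0.005], [0.131, -0.991, 0.002], [-0.004, -0.003, -1.0]]
force: [-5.4, 0.5, 5.1]
opening: 0.135
grasp_force: 30.0
```

```bash
python3 -c "
from h import *
s=read_state();print(s['moment'],s['force'],s['position'],s['opening'],s['tcp_rot'][:,1])"
```

```text
[0.06869581 0.98430291 0.13208803] [-5.36880064  0.46155646  5.05410466] [ 0.52273084 -0.1302876   0.05543111] 0.13536473589134299 [ 0.13108036 -0.99136859 -0.00250239]
```

>>> jog_arm([
  [0,0,0],
  [0,0,0],
  [0,0,0],
  [0,0,0],
  [0,0,2],
  [0,0,6],
  [0,0,11],
  [0,0,15],
  [0,0,17],
  [0,0,17],
  [0,0,17],
], turn=[0,0,0,0,0,0,0,0,0,0,0], grip=[0.8,0.6,0.3,0,0,0,0,0,0,0,0])

```text
time_s: 7.7
position: [0.5242, -0.131, 0.2245]
tcp_rot: [[0.991, 0.13, -0.002], [0.13, -0.991, 0.001], [-0.002, -0.001, -1.0]]
force: [0.2, 0.9, -1.4]
opening: 0.997
grasp_force: 0.0
```

Run:
```python
from h import *; from m1 import comps,blue
c=snap('wrist','w2'); print(proj(c,np.array([.524,-.1305,.064])))
for p in [(.543,-.2455,.04),(.522,.1915,.04),(.564,.2,.019)]: print(proj(c,np.array(p)))
u,v=map(int,proj(c,np.array([.524,-.1305,.064])))
b=comps(c,*blue,(u-50,v-50,u+50,v+50)); print(b[0])
a=cv2.boxPoints(b[0][2]); print([onz(c,*p,.076).round(4) for p in a])
M=c['camera_from_world'];print(-M[:3,:3].T@M[:3,3])
```

```text
(np.float64(285.18274027980243), np.float64(188.65359195705423))
(np.float64(408.7984780378088), np.float64(178.1224792351446))
(np.float64(-63.972819712792955), np.float64(140.25551596826176))
(np.float64(-60.014370798367906), np.float64(91.26521319144494))Traceback (most recent call last):
  File "<stdin>", line 5, in <module>
IndexError: list index out of range
```

View pics/w2.png

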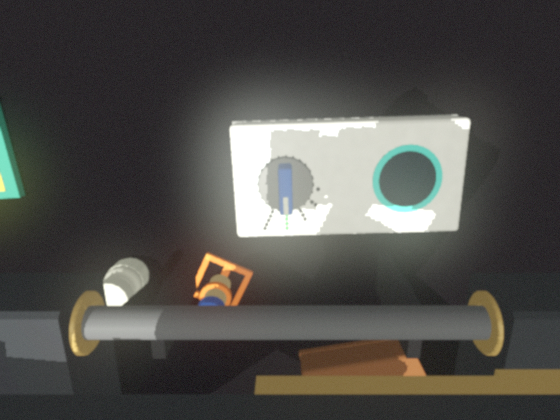

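The pointer now faces the green mark at (286,220), so the collar is at 4. The window ring is fully visible at (407,178). I move above the tray.

>>> jog_arm([
  [0,1.5,0],
  [0,5,0],
  [0,9.5,0],
  [0,14.5,0],
  [0,19.5,0],
  [0,24.5,0],
  [0,28.5,0],
  [-0.2,31,0],
  [-0.2,32.2,0],
  [-0.2,32.2,0],
  [-0.2,32.2,0],
], turn=[0,0,0,0,0,0,0,3.5,3.5,3.5,3.5], grip=[0,0,0,0,0,0,0,0,0,0,0])

```text
time_s: 9.12
position: [0.5229, 0.1899, 0.2253]
tcp_rot: [[0.982, 0.189, -0.001], [0.189, -0.982, -0.0], [-0.001, 0.0, -1.0]]
force: [0.4, 0.1, 0.6]
opening: 0.997
grasp_force: 0.0
```

Run:
```python
from h import *; from m1 import comps
c2=load('w2'); hsv=cv2.cvtColor(c2['color'],cv2.COLOR_BGR2HSV)
m=cv2.inRange(hsv[130:225,355:460],np.array((80,60,50)),np.array((97,255,255))); cn=max(cv2.findContours(m,cv2.RETR_EXTERNAL,cv2.CHAIN_APPROX_NONE)[0],key=cv2.contourArea)
e=cv2.fitEllipse(cn); p=(e[0][0]+355,e[0][1]+130); print('ring',e,p,onz(c2,*p,.04),tri(c2,p,load('top0'),(361.9,205.3)))
c=snap('wrist','w3'); s=read_state(); print(s['time_s'],s['position'],np.degrees(np.arctan2(s['tcp_rot'][1,1],s['tcp_rot'][0,1])))
for p in [(.522,.1915,.057),(.563,.2,.019)]: print(proj(c,np.array(p)))
```

```text
ring ((52.103763580322266, 47.76858901977539), (63.87276077270508, 70.57527923583984), 57.35501480102539) (407.10376358032227, 177.7685890197754) [ 0.54312833 -0.24383921  0.04      ] (array([ 0.54235403, -0.24583895,  0.03515822]), [np.float64(0.0002890666340874876), np.float64(0.0002890666340875815)])
9.175 [0.52302787 0.18975607 0.22539563] -79.10220612120338
(np.float64(283.550742691365), np.float64(187.11102053317032))
(np.float64(282.9966980263031), np.float64(135.49883420481012))
```

View pics/w3.png

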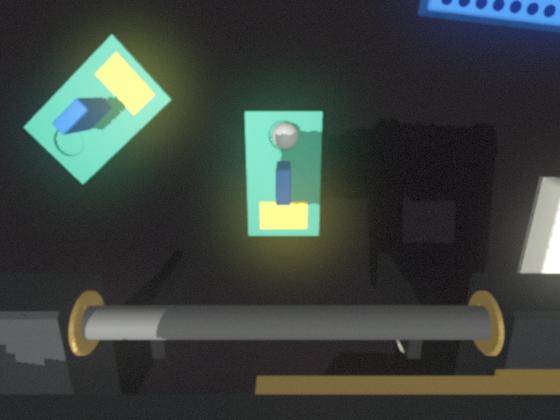

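The tray is square to the image: plate corners (245,111), (322,111), (319,236) and (249,236), fin at (283,183), ball at (285,135). I measure its centre, yaw and height.

Run:
```python
from h import *; from m1 import comps,blue
c=load('w3'); t=load('top0'); sd=load('side0')
P=[onz(c,*p,.009) for p in((245,111),(322,111),(319.5,236),(248.5,236))]
ctr=sum(P)/4; d=(P[0]+P[1]-P[2]-P[3])/2; print('plate',ctr.round(4),np.degrees(np.arctan2(d[1],d[0])),np.linalg.norm(d),np.linalg.norm(P[0]-P[1]))
for col in (blue,((100,80,30),(125,255,255))):
    b=comps(c,*col,(265,150,305,215))[0]; print('fin',b[0],b[1],b[2], cv2.boxPoints(b[2]).tolist())
for z in(.057,.05): print(z,onz(c,283.5,182.5,z).round(4), onz(c,283.5,162,z).round(4), onz(c,284,204,z).round(4))
print('fin-tri',tri(c,(283.5,182.5),t,(216.8,208.5)))
g=comps(c,(0,0,90),(180,90,255),(262,112,310,158)); print('ball',g[0] if g else 0)
bp=(285,135)
print('ball tri',tri(c,bp,t,(216.5,195.3)),tri(c,bp,sd,(257.5,188.5)))
print('ball@19mm',onz(c,*bp,.019))
```

```text
plate [0.5209 0.1913 0.009 ] 10.95015840791715 0.13093697056792472 0.07516225707804113
fin [282.93628809 182.37396122] 361 ((283.0, 184.0), (32.0, 12.0), 90.0) [[277.0, 168.0], [289.0, 168.0], [289.0, 200.0], [277.0, 200.0]]
fin [282.98893805 185.73230088] 452 ((283.0, 185.5), (35.0, 12.0), 90.0) [[277.0, 168.0], [289.0, 168.0], [289.0, 203.0], [277.0, 203.0]]
0.057 [0.5262 0.1923 0.057 ] [0.5445 0.1958 0.057 ] [0.5064 0.1881 0.057 ]
0.05 [0.5245 0.1921 0.05  ] [0.5433 0.1956 0.05  ] [0.5043 0.1878 0.05  ]
fin-tri (array([0.52110972, 0.19149085, 0.03552924]), [np.float64(4.3082164310290113e-07), np.float64(4.308216430205784e-07)])
ball (array([284.63815789, 135.07236842]), np.int32(608), ((284.5, 135.5), (27.0, 27.0), 90.0))
ball tri (array([0.5632263 , 0.19752823, 0.01045109]), [np.float64(0.000591296244645934), np.float64(0.0005912962446460769)]) (array([0.56497836, 0.19713929, 0.01802968]), [np.float64(0.0016140781641174888), np.float64(0.001614078164117675)])
ball@19mm [0.56383295 0.19818325 0.019     ]
```

>>> jog_arm([
  [-0.15,0.1,-2],
  [-0.15,0.1,-5.5],
  [-0.15,0.1,-10],
  [-0.15,0.1,-14],
  [-0.15,0.1,-17],
  [-0.15,0.1,-19],
  [-0.15,0.1,-20],
  [-0.15,0.1,-20.4],
  [-0.15,0.1,-20.4],
  [-0.15,0.1,-20.4],
], turn=[0,0,0,0,0,0,0,0,0,0], grip=[0,0,0,0,0,0,0.2,0.4,0.6,0.7])

```text
time_s: 10.42
position: [0.5221, 0.1918, 0.0224]
tcp_rot: [[0.982, 0.191, 0.002], [0.191, -0.982, 0.0], [0.002, 0.0, -1.0]]
force: [-0.6, 0.0, -0.1]
opening: 0.63
grasp_force: 0.0
```

>>> jog_arm([
  [0,0,0],
  [0,0,0],
  [0,0,0],
  [0,0,0],
  [0,0,0],
  [0,0,0],
  [0,0,0],
  [0,0,0],
  [0,0,0],
  [0,0,0],
], turn=[0,0,0,0,0,0,0,0,0,0], grip=[0.73,0.76,0.78,0.8,0.82,0.84,0.88,0.92,1,1])

```text
time_s: 11.68
position: [0.5214, 0.1917, 0.0215]
tcp_rot: [[0.982, 0.191, -0.0], [0.191, -0.982, 0.0], [-0.0, -0.0, -1.0]]
force: [-0.8, 1.6, -0.3]
opening: 0.16
grasp_force: 30.0
```

>>> jog_arm([
  [0,0,0.2],
  [0,0,0.6],
  [0,0,1.2],
  [0,0,2],
  [0,0,3],
  [0,0,4],
  [0,0,5],
  [0,0,6],
  [0,0,6.8],
  [0,0,7.4],
  [0,0,7.8],
  [0,0,8],
], turn=[0,0,0,0,0,0,0,0,0,0,0,0], grip=[1,1,1,1,1,1,1,1,1,1,1,1])

```text
time_s: 13.18
position: [0.5214, 0.1917, 0.1017]
tcp_rot: [[0.982, 0.191, -0.0], [0.191, -0.982, -0.0], [-0.0, 0.0, -1.0]]
force: [0.1, 0.4, -3.2]
opening: 0.16
grasp_force: 30.0
```

>>> jog_arm([
  [0,0,0],
  [0,0,0.2],
  [0,0,0.6],
  [0,0,1.2],
  [0,0,2],
  [0,0,2.8],
  [0,0,3.4],
  [0,0,3.8],
  [0,0,4],
  [0,0,4],
  [0,0,4],
], turn=[0,0,0,0,0,0,0,0,0,0,0], grip=[1,1,1,1,1,1,1,1,1,1,1])

```text
time_s: 14.55
position: [0.5213, 0.1917, 0.1413]
tcp_rot: [[0.982, 0.191, -0.001], [0.191, -0.982, -0.0], [-0.001, -0.0, -1.0]]
force: [-0.1, 0.5, -2.5]
opening: 0.16
grasp_force: 30.0
```

Run:
```python
from h import *
c=snap('wrist','w4'); s=read_state(); print(s['time_s'],s['position'],s['force'],s['opening'])
b=snap('side','side4')
im=np.hstack([cv2.resize(c['color'],(400,300)),cv2.resize(b['color'][90:300,160:440],(400,300))]); cv2.imwrite('pics/v4.png',im)
```

```text
14.6 [0.52128728 0.19165076 0.14129851] [-0.34237807  0.41819864 -2.215606  ] 0.15748828721287098
```

View pics/v4.png

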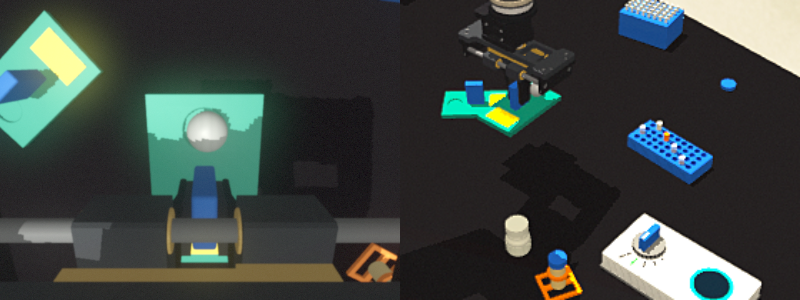

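The left half (wrist view) shows the ball centred in the pocket with the fin between the pads. The right half (side view) shows the tray lifted level. The underside is now about 120 mm above the bench, so about 80 mm above the glass and clear of everything. I carry it across smoothly.

>>> jog_arm([
  [0,-0.3,0],
  [0,-1.1,0],
  [-0.1,-2.4,0],
  [-0.2,-4.2,0],
  [-0.3,-6.5,0],
  [-0.4,-9.1,0],
  [-0.6,-11.9,0],
  [-0.7,-14.7,0],
  [-0.8,-17.5,0],
  [-1,-20.3,0],
  [-1.1,-23.1,0],
  [-1.2,-25.9,0],
], turn=[0,0,0,0,0,0,0,0,0,0,0,0], grip=[1,1,1,1,1,1,1,1,1,1,1,1])

```text
time_s: 16.15
position: [0.5089, -0.0694, 0.1417]
tcp_rot: [[0.982, 0.19, 0.0], [0.19, -0.982, -0.0], [-0.0, 0.0, -1.0]]
force: [0.6, -0.0, -2.3]
opening: 0.161
grasp_force: 30.0
```

>>> jog_arm([
  [-0.1,-2.8,0],
  [-0.3,-5.6,0],
  [-0.4,-8.2,0],
  [-0.5,-10.6,0],
  [-0.6,-12.7,0],
  [-0.7,-14.4,0],
  [-0.7,-15.8,0],
  [-0.8,-16.9,0],
  [-0.8,-17.7,0],
  [-0.9,-18.2,0],
  [-0.9,-18.4,0],
  [-0.9,-18.4,0],
], turn=[0,0,0,0,0,0,0,0,0,0,0,0], grip=[1,1,1,1,1,1,1,1,1,1,1,1])

```text
time_s: 17.65
position: [0.5004, -0.2511, 0.1415]
tcp_rot: [[0.982, 0.191, -0.0], [0.191, -0.982, 0.0], [-0.0, -0.0, -1.0]]
force: [0.2, 0.1, -2.0]
opening: 0.155
grasp_force: 30.0
```

>>> jog_arm([
  [0,0,0],
  [0,0,0],
  [0,0,0],
], turn=[0,0,0], grip=[1,1,1])

```text
time_s: 18.02
position: [0.5005, -0.2511, 0.1416]
tcp_rot: [[0.982, 0.191, -0.0], [0.191, -0.982, 0.0], [-0.0, -0.0, -1.0]]
force: [-0.0, -0.1, -2.8]
opening: 0.158
grasp_force: 30.0
```

Run:
```python
from h import *; from m1 import comps
c=snap('wrist','w5'); t=snap('top','top5'); b=snap('side','side5'); s=read_state(); print(s['time_s'],s['position'],s['force'],s['opening'],s['grasp_force'],np.abs(s['qvel']).max())
p=s['position'];
g=comps(c,(0,0,90),(180,70,255),(240,130,340,240)); print('ball',g[0][:3]); print(onz(c,*g[0][2][0],.139), 'expected',p[:2]+[.0418,.0068])
im=np.vstack([np.hstack([cv2.resize(c['color'],(400,300)),cv2.resize(b['color'][190:340,250:450],(400,300))]),cv2.resize(t['color'][160:280,240:400],(400,300)).repeat(1,0) if 0 else np.hstack([cv2.resize(t['color'][160:280,240:400],(400,300)),np.zeros((300,400,3),np.uint8)])]); cv2.imwrite('pics/v5.png',im)
```

```text
18.175 [ 0.50047293 -0.25124309  0.14154777] [ 0.23777035  0.35871168 -3.19971618] 0.15767405612541624 29.999855146743357 0.10506126219998309
ball (array([284.70165505, 184.87151568]), np.int32(2296), ((285.0067443847656, 185.79054260253906), (56.49635314941406, 52.1951904296875), 35.53767776489258))
[ 0.54168453 -0.24305135  0.139     ] expected [ 0.54227293 -0.24444309]
```

View pics/v5.png

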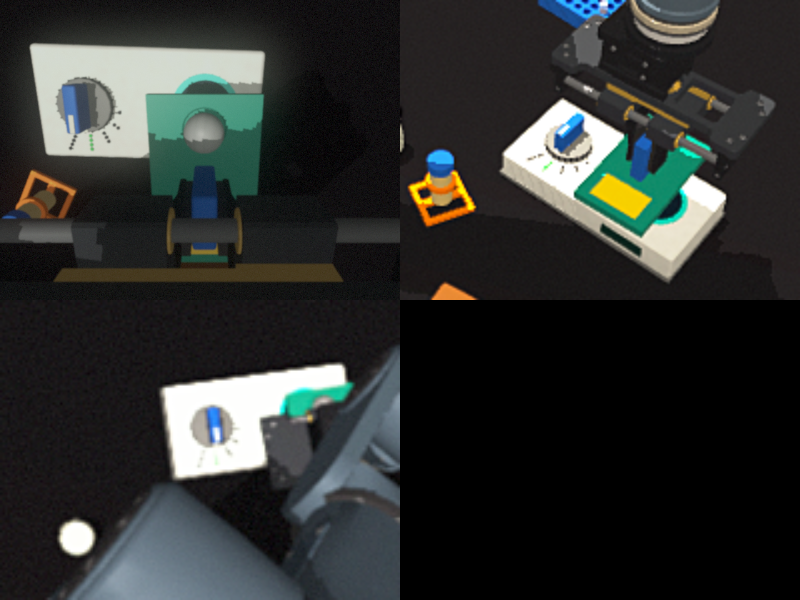

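The wrist view shows the ball still in its pocket at (285,186), which works out to about (0.542,-0.244) against the window at (0.543,-0.245). The tray is level above the glass, the pointer is still on the green mark, and the jar and stand have not moved. I hand in.

```bash
python3 -c "
from rig import *
print(hand_in())"
```

```text
the job is handed in; nothing more can be done
None
```

The job is handed in, but the rig gave no verdict: the collar is at 4, and the tray is held level about 80 mm above the glass with the ball within about 2 mm of the window centre.

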